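# Clamp a glazed pot with the fold-out crank

### The arm

A 6-joint arm with a two-finger parallel gripper is mounted at the origin on the work surface. World frame = base frame: x ahead of the robot, y to its left, z up, the work surface at z = 0. Lengths are in mm, angles in degrees, forces in N, time in s.
With the tool pointing down it reaches from about 325 to 925 mm from the base axis. Payload 3.1 kg.
Tool frame: the origin (TCP) lies at the very end of the fingers, on their centre line; the grasp point (between the pads) lies grasp_offset behind it (grasp_offset is the distance from the TCP to the grasp point, in mm); z points along the fingers, y is the line along which they close (so a half turn about z gives the same grasp; the last joint's range is limited). The gripper opens to 85 mm and grips with 20 to 120 N. Pads are 22 mm wide; open, the fingers measure 114 mm over their backs; the gripper's body (76 mm by 85 mm) begins 54 mm behind the grasp point. The pads swing forward as they close: fully open they stand 13 mm farther back than shut.
Start: joints at [62.154, 12.427, 92.441, -0, 75.132, -6.429], TCP at [228.205, 581.861, 231.3] pointing down, gripper open.
Joint ranges: [-157.48, 157.48], [-44.54, 120.13], [17.64, 146.25], [-64.5, 244.5], [7.68, 150.69], [-147.95, 147.95]. Speed limits (degrees/s): [159.86, 159.86, 180, 180, 180, 180].

### API

Orientations are given as [roll, pitch, yaw] about the fixed x, y, z axes, in that order (R = Rz(yaw) Ry(pitch) Rx(roll)).
In Python, from station import * gives the robot as it stands. Calls block until the motion is done:
- goto(position, orientation): joint-space move of the TCP to a pose.
- move_l(position, attitude=None, speed=150): straight line of the TCP; attitude=None keeps the orientation; speed is the mean speed in mm/s.
- move_j(angles): joint-space move.
- grip(opening, squeeze=None): finger opening in mm; squeeze is the grip in N (None keeps the last); returns when the fingers have stopped.
- wait(seconds).
- solve_ik(position, orientation): joint angles nearest the present ones, or None.
- get_obs(): the state.
- get_image(name): name is "scene" or "top" or "wrist"; returns the picture (420x560x3 uint8, red, green, blue); there is no depth.
- get_calibration(name): a dict with "fx", "fy", "cx", "cy" (pixels), "R" (3x3) and "t" (3): a world point X has camera coordinates R X + t; the wrist camera has in their place "mount" (4x4, takes a point from camera to tool coordinates, whose origin is the TCP and whose axes are the flange's). Camera axes: x right, y down, z forward; pixel columns grow to the right and rows downward; lengths in mm; the calibration is good to about 2 mm. A picture is of the moment at which its call begins: read the wrist's pose just before it. get_calibration takes no time and is no camera call.
A pose or a line that the arm cannot do raises Unreachable and nothing moves.
- sign_off(): hands the job in; it is judged then, once.
Trained networks look in the newest picture that a camera, given by its name, has taken for a name from the list of things; names that differ only in an ending like _2 or _b are one class to them, and where a whole thing is asked for, a point or a joint stands for the part that bears it (a point fixed in the world has none). Each returns a list of dicts, best first, with "score" (0 to 1); they miss things now and then, are a little off and sometimes report something else, mostly with a low value. They report only what shows in the picture. A call takes as long as a camera call. They do not tell look-alikes from the thing itself.
- spot_in(name, camera): "extent" ([centre column, centre row, width, height] in pixels, round what is visible of it).
- regions_of(name, camera): "region" (420x560 bool, what is visible of it) and "extent" ([centre column, centre row, width, height] in pixels, round what is visible of it).
The state is a dict: "t": time; "joint_pos": joint angles; "qvel": joint speeds; "effort": joint torques, N m; "tcp_pos": TCP position; "ee_rot": TCP orientation; "wrist_force": force on the tool from outside, world axes, zero at the start; "moment": the same for the moment, N m; "grip_width": finger opening in mm; "grip_force": force on a finger pad.
Only numpy, scipy, OpenCV 4.12 (cv2) and the standard library are available. Lean on these libraries where they do the work, as an engineer would, in place of code of your own. Each camera call takes 0.05 s, during which the arm holds its last target. There are 200 camera calls.

### The job

Clamp the low red pot in the bench clamp for dressing its foot: swing the folded crank handle fully out, crank the handwheel clockwise until the jaw has pushed the pot up against the rear stop and holds it snugly (about 20 N; more than 36 N cracks the pot), then fold the handle back flat on the wheel. Leave the clamp tightened and do not disturb the other things on the bench.

Things in the scene. Friction and masses are not known exactly. Their poses are not given: they have to be found in the camera images.
- wheel_hub (a point): Centre of the top face of the handwheel, on its vertical turning axis. The wheel is an aluminium disc 144 mm across and 14 mm thick on top of a green gear housing; its top face is 109 mm above the table. A 5 mm high boss 26 mm across stands at its centre. The point's z axis points up.
- handle_pivot (a point): Fold pivot of the crank handle: 60 mm out from the wheel's axis and 18 mm above the wheel's top face, between two small dark steel cheeks (11.5 mm to either side, up to 24 mm above the face). It turns with the wheel. The pivot's axis is level and tangential to the wheel, so the handle swings in the upright plane through the wheel's axis.
- handle_grip (a point): A point on the centre line of the crank handle, 50 mm from the fold pivot. The handle is a red square sleeve (18 x 18 mm, rounded edges) that spins freely about its rod and reaches from 14 mm to 74 mm from the pivot. Folded, it lies level across the wheel from the pivot over the hub, its underside 9 mm clear of the wheel's face; swung out it stands upright.
- handle_fold (a joint): Fold of the crank handle: 0 is folded flat across the wheel, 1.57 is fully swung out (upright, against its stop). It stays where it is left: about 0.035 N m of friction. Starts between 0 and 0.25.
- wheel (a joint): Turn of the handwheel (rad), growing clockwise seen from above, which drives the jaw forward 10 mm per radian (63 mm per turn). It stays where it is left: a brake of about 0.36 N m resists turning both ways (about 6 N at the upright handle, 60 mm from the axis). Every 6 N of pad force on the pot adds about 1 N at the handle. Starts at 0, ends at 13.
- jaw (a joint): Forward travel of the green sliding jaw along the bed in m (0 to 0.13), driven by the wheel only. While the handle is held still after a step, the brake's share of the force at the handle mostly dies away (within 0 to 3 N, drifting slowly round the circle) and the pad's share remains: near 1 N for every 6 to 9 N on the pot.
- jaw_pad: Black rubber pad on the front of the sliding jaw, 86 mm wide and 46 mm high. Origin at the centre of its front face; its x axis points along the bed, away from the wheel, towards the pot and the rear stop. The pad is springy: it is pressed back 1 mm for every 6 N, and bottoms after 11 mm.
- pot: The pot to be clamped: low rectangular dark red glazed pot, 90 mm along its x (along the bed) by 120 mm by 65 mm high, 0.4 to 0.75 kg, standing loose on the bed between jaw and rear stop. Origin at the centre of its underside. Sliding it takes about 2.5 to 5 N at the pad. Properly clamped, the pad presses on it with about 20 N (10 to 30 N will do); above 36 N it cracks.
- bed_mid (a point): Point on the middle line of the clamp's steel bed (12 mm above the table), 200 mm from the wheel's axis; its x axis points along the bed away from the wheel. The rear stop, a fixed green block with a black rubber face, is bolted across the bed beyond the pot: the pot has 20 to 70 mm to slide before it meets it. The stop's place is not measured: feel for it while cranking.
- tall_pot: Bystander to leave alone: tall dark red glazed square pot, 75 x 75 x 150 mm. Origin at its underside.
- white_pot: Bystander to leave alone: white glazed square pot, 85 x 85 x 120 mm. Origin at its underside.
- green_pot: Bystander to leave alone: low green rectangular pot, 80 x 110 x 60 mm. Origin at its underside.
- blue_bowl: Bystander to leave alone: blue bowl, 110 mm across, 60 mm high. Origin at its underside.
- jar: Bystander to leave alone: amber jar, 64 mm across, 90 mm high. Origin at its underside.
- rub_block: Bystander to leave alone: grey rubbing block, 50 x 110 x 30 mm. Origin at its underside.
- brush: Bystander to leave alone: brush lying flat.
There are look-alikes about, which are no part of the job. Leave any purple or yellow look-alike of the pot alone.

How it is judged (in metres and radians):
On the way, in this order (a step that is already met when the one before it is completed fails the run):
1. the crank handle is swung out (over 1.3 rad) (value of joint handle_fold above 1.3 rad), for 0.2 s.
2. with the handle out, the wheel has been cranked until the pad presses the pot with 10 to 30 N (contact force between jaw_pad and pot between 10 and 30 N and value of joint handle_fold above 1.2 rad), for 0.3 s.
At the end, for the whole second after the job is handed in: The pad presses the pot against the rear stop with 10 to 30 N, the pot stands upright (within 0.06 rad) and at rest on the bed, the wheel is at rest, and the handle is folded back to less than 0.15 rad (contact force between jaw_pad and pot between 10 and 30 N and value of joint handle_fold below 0.15 rad and angle between pot's own z axis and vertical below 0.06 rad and linear speed of pot below 0.01 m/s and velocity of joint wheel between -0.05 and 0.05 rad/s); the robot touches nothing.
It fails at once if the pot is squeezed with more than 36 N (contact force between jaw_pad and pot above 36 N).
It fails at once if a bystander is moved by more than 30 mm (distance of any of tall_pot, white_pot, green_pot, blue_bowl, jar, rub_block, brush from where it was at the start of the episode above 0.03 m).
It also fails if it takes over 72 s, if anything falls off the work surface, if the arm or the gripper's body presses on something with over 40 N, if the wrist force passes 120 N, or if a joint passes its speed limit or range.

## Working session

There is one attempt and no reset: what is moved stays moved. The work goes in short steps, each a Python script; the robot and the scene stay as the last script left them, time stands still between calls to the robot, and variables do not carry over. Pictures are saved under pics/ and viewed, at most 10 in all, crops included, and the job is handed in when it is done.

```bash
mkdir -p pics; ls
python3 - <<'E'
from station import *
import cv2,numpy as np
o=get_obs();print(o)
ims=[]
for c in("scene","top"):
    im=get_image(c);cv2.imwrite(f"pics/{c}0.png",im[...,::-1]);k=get_calibration(c);print(c,k)
    for n in("wheel_hub","handle_pivot","handle_grip","pot","jaw_pad","bed_mid"):
        print(n,[(np.round(d["extent"]).tolist(),round(d["score"],2)) for d in spot_in(n,c)[:4]])
print(get_calibration("wrist"))
print(get_obs()["t"])
E
```

```text
pics
{'t': 0.0, 'joint_pos': array([ 6.21559283e+01,  1.24766377e+01,  9.25289073e+01,  4.66480763e-04,
        7.51297221e+01, -6.42655010e+00]), 'qvel': array([ 0.0029922 ,  0.00269343, -0.04342374, -0.03707785,  0.10833338,
       -0.01372199]), 'effort': array([-5.03075717e-04, -3.96831608e+01, -3.03858733e+01, -2.60657325e-04,
        9.51865077e-03,  3.70280191e-06]), 'tcp_pos': array([227.80415916, 581.14121843, 229.9656359 ]), 'ee_rot': array([-1.79865633e+02, -1.55880904e-02,  1.58582340e+02]), 'wrist_force': array([ 0.30259629,  0.72387958, -0.36921264]), 'moment': array([-0.03766258, -0.01135461, -0.00449194]), 'grip_force': 0.0, 'grip_width': 85.3063504781207}
scene {'fx': 383.70223445652954, 'fy': 383.70223445652954, 'cx': 279.41119588316934, 'cy': 214.79136607805154, 'R': array([[ 0.56004256,  0.82842754,  0.00775504],
       [ 0.61958704, -0.41260921, -0.66773163],
       [-0.54996747,  0.37876306, -0.74436169]]), 't': array([-335.71638971, -280.38455332, 1495.74292481])}
wheel_hub [([300.0, 196.0, 46.0, 38.0], 0.73)]
handle_pivot [([363.0, 148.0, 32.0, 52.0], 0.69), (
[... 743 characters left out ...]
.52)]
pot [([346.0, 144.0, 45.0, 43.0], 0.94), ([297.0, 216.0, 30.0, 42.0], 0.73), ([293.0, 277.0, 48.0, 42.0], 0.69), ([280.0, 149.0, 49.0, 44.0], 0.67)]
jaw_pad [([276.0, 214.0, 9.0, 24.0], 0.65)]
bed_mid [([291.0, 211.0, 150.0, 52.0], 0.7)]
{'fx': 342.6645787187551, 'fy': 342.6645787187551, 'cx': 286.3446324607186, 'cy': 208.49273207425605, 'mount': array([[-7.96888872e-04, -9.56396547e-01, -2.92070215e-01,
         7.53765047e+01],
       [ 9.99999004e-01, -4.21884999e-04, -1.34693201e-03,
        -2.58200924e-01],
       [ 1.16498108e-03, -2.92070997e-01,  9.56395930e-01,
        -1.42289176e+02],
       [ 0.00000000e+00,  0.00000000e+00,  0.00000000e+00,
         1.00000000e+00]])}
0.7
```

Run:
```python
import cv2,numpy as np
a=cv2.imread("pics/scene0.png");b=cv2.imread("pics/top0.png")
a=cv2.resize(a[110:340,170:430],(530,469));b=cv2.resize(b[130:310,200:400],(530,477))
cv2.imwrite("pics/c1.png",cv2.resize(a,(800,600)));cv2.imwrite("pics/c2.png",cv2.resize(b,(660,594)))
```

```text
(no output)
```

View pics/c1.png

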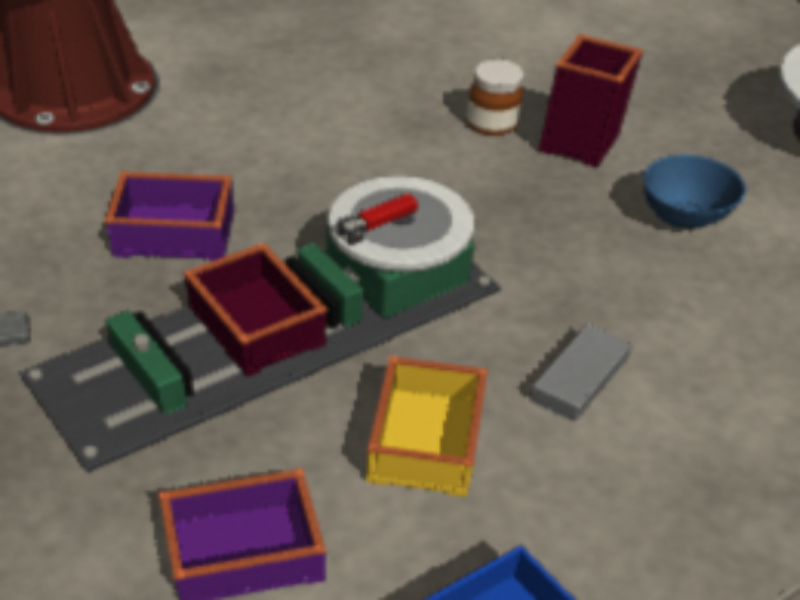

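View pics/c2.png

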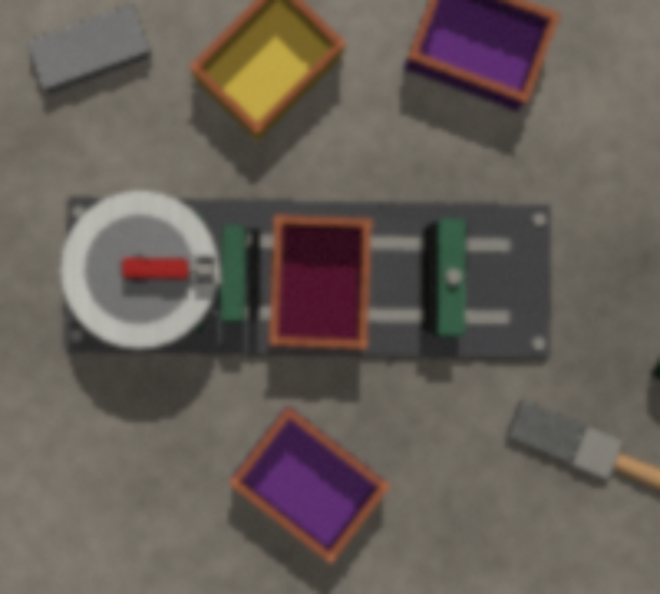

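Candidates: the clamp holds the dark red pot, c2 pixel (320,280), i.e. top image (297,215). The look-alikes are two purple pots, at top (347,144) and (294,277), and a yellow one at (281,150). There is only one handwheel, at top (242,211). Its handle is folded, with the pivot on the pot side at about (262,211). I'll compute positions and look closely from the wrist.

```bash
cat > h.py <<'E'
from station import *
import station
import numpy as np,cv2
from scipy.spatial.transform import Rotation as Ro
def ray(cam,u,v,z,pose=None):
    k=get_calibration(cam);d=np.array([(u-k["cx"])/k["fx"],(v-k["cy"])/k["fy"],1])
    if pose is None: C=-k["R"].T@k["t"];d=k["R"].T@d
    else:
        R=Ro.from_euler("xyz",pose["ee_rot"],degrees=True).as_matrix();M=k["mount"]
        C=R@M[:3,3]+pose["tcp_pos"];d=R@M[:3,:3]@d
    return C+d*(z-C[2])/d[2]
def proj(X,pose):
    k=get_calibration("wrist");R=Ro.from_euler("xyz",pose["ee_rot"],degrees=True).as_matrix();M=k["mount"]
    c=M[:3,:3].T@(R.T@(np.array(X)-pose["tcp_pos"])-M[:3,3]);return k["fx"]*c[0]/c[2]+k["cx"],k["fy"]*c[1]/c[2]+k["cy"]
E
python3 - <<'E'
from h import *
print("offset",getattr(station,"grasp_offset",None))
c2=lambda x,y:(200+x/3.3,130+y/3.3)
H=ray("top",*c2(139,269),109);P=ray("top",*c2(204,268),127)
print("hub",H,"piv",P,"pot near/far",ray("top",*c2(272,280),77),ray("top",*c2(372,280),77),"stop",ray("top",*c2(437,280),70),"pad",ray("top",*c2(258,280),60))
print("purple/yellow",ray("top",281,150,60),"tall",[ray("scene",*d["extent"][:2],75) for d in spot_in("tall_pot","scene")[:1]])
c1=lambda x,y:(170+x/3.077,110+y/2.609)
print("scene hub",ray("scene",*c1(401,221),109))
goto([H[0],H[1],240],[180,0,90]);wait(.2)
o=get_obs();im=get_image("wrist");print(o["t"],o["tcp_pos"],o["ee_rot"],o["joint_pos"],o["wrist_force"])
np.save("o1.npy",o,allow_pickle=True)
cv2.imwrite("pics/w1.png",im[...,::-1])
for n in("wheel_hub","handle_grip","handle_pivot"):print(n,[(np.round(d["extent"]).tolist(),round(d["score"],2)) for d in spot_in(n,"wrist")[:3]])
E
```

```text
offset 18.700000000000003
hub [541.37419538 116.1524748  109.        ] piv [541.37279111  56.30261532 127.        ] pot near/far [533.2707435   -4.56357275  77.        ] [533.48943371 -97.1868254   77.        ] stop [ 533.98530439 -158.04359646   70.        ] pad [534.09498727   8.59098635  60.        ]
purple/yellow [7.36745237e+02 3.72100761e-01 6.00000000e+01] tall [array([456.68620228, 458.8256742 ,  75.        ])]
scene hub [546.24673696 111.0064065  109.        ]
2.975 [541.24304409 116.94889377 239.98706344] [-1.79998266e+02 -5.48887328e-03  9.00786380e+01] [4.92715453e+00 3.34066269e+00 1.01658174e+02 5.81385297e-03
 7.50024276e+01 4.84701190e+00] [0.16546193 0.04383316 0.00041212]
wheel_hub [([284.0, 198.0, 174.0, 178.0], 0.66)]
handle_grip [([284.0, 238.0, 25.0, 98.0], 0.6)]
handle_pivot [([283.0, 198.0, 172.0, 180.0], 0.61)]
```

View pics/w1.png

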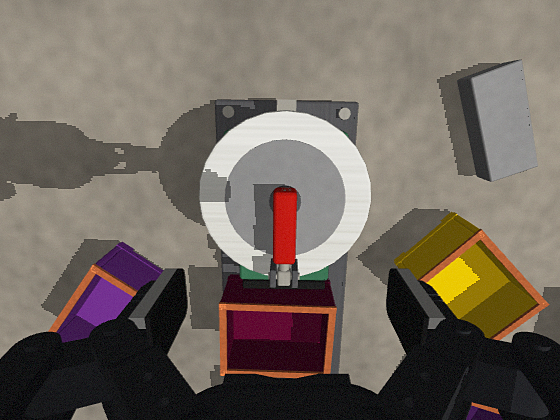

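The wrist view shows the wheel disc centred at about (285.5,195). The red sleeve runs along column 285, rows 188–263, and the pivot cheeks are near row 275, with the dark red pot beyond. Next I'll refine the hub and fold angle, press the handle flat, then grip and swing it out.

Run:
```python
from h import *
o=np.load("o1.npy",allow_pickle=True).item()
im=cv2.imread("pics/w1.png");hsv=cv2.cvtColor(im,cv2.COLOR_BGR2HSV)
m=((hsv[...,2]>200)&(hsv[...,1]<40)).astype(np.uint8)
n,l,s,c=cv2.connectedComponentsWithStats(m);i=1+np.argmax(s[1:,4]);cn=max(cv2.findContours((l==i).astype(np.uint8),0,cv2.CHAIN_APPROX_NONE)[0],key=len)
e=cv2.fitEllipse(cv2.convexHull(cn));print(e,s[i])
H=ray("wrist",*e[0],109,o);print("hub",H)
red=((hsv[...,1]>200)&(hsv[...,2]>120)&((hsv[...,0]<4)|(hsv[...,0]>176))).astype(np.uint8);red[:180]=0;red[300:]=0
ys,xs=np.nonzero(red);print("red",xs.min(),xs.max(),ys.min(),ys.max(),np.polyfit(ys,xs,1))
for f in(0,.1,.2,.3):
    r=[]
    for rr,h in((74,9),(74,-9),(14,9)):
        y=H[1]-60+rr*np.cos(f)-h*np.sin(f);z=127+rr*np.sin(f)+h*np.cos(f);r.append(np.round(proj([H[0],y,z],o)[1],1))
    w=[proj([H[0]+d,H[1]-60+70*np.cos(f),136+70*np.sin(f)],o)[0] for d in(-9,9)]
    print(f,r,w[0]-w[1])
print("pivot row",proj([H[0],H[1]-60,127],o), [np.ptp(xs[ys==y]) for y in (195,205,230,255)])
```

```text
((284.9119873046875, 193.70372009277344), (165.13365173339844, 171.13186645507812), 87.91743469238281) [ 203  111  168  165 7731]
hub [538.9552623  120.48111641 109.        ]
red 274 296 192 263 [-1.76844303e-02  2.88382732e+02]
0 [np.float64(184.5), np.float64(179.3), np.float64(258.9)] -24.344328127215874
0.1 [np.float64(188.6), np.float64(180.7), np.float64(260.8)] -24.99330354473784
0.2 [np.float64(193.8), np.float64(183.2), np.float64(262.8)] -25.64891618321542
0.3 [np.float64(200.2), np.float64(186.7), np.float64(264.9)] -26.302358962535607
pivot row (np.float64(284.857996788217), np.float64(269.70840820595305)) [np.int64(22), np.int64(21), np.int64(20), np.int64(20)]
```

```bash
cat >> h.py <<'E'
HX,HY=540.,118.5
D=[180,0,90]
def st(l=""):
    o=get_obs();print(l,round(o["t"],2),np.round(o["tcp_pos"],1),"F",np.round(o["wrist_force"],1),"gw",round(o["grip_width"],1),round(float(np.max(o["grip_force"])),1));return o
E
python3 - <<'E'
from h import *
grip(0,20);st("closed")
move_l([HX,HY-8,150],speed=150)
move_l([HX,HY-8,139.5],speed=60);st("press")
move_l([HX,HY-16,155],speed=150)
grip(45);st()
move_l([HX,HY-16,115],speed=120);st("low")
grip(10,20);st("grip")
r,e=44,6.7
for f in np.arange(.15,1.52,.15):
    y=HY-60+r*np.cos(f)-e*np.sin(f);z=127+r*np.sin(f)+e*np.cos(f)-18.7
    move_l([HX,y,z],speed=60);st(round(f,2))
cv2.imwrite("pics/s2.png",cv2.resize(get_image("scene")[110:260,210:410,::-1],(800,600)))
E
```

```text
closed 3.94 [541.4 116.1 240. ] F [-0.4 -0.   0.5] gw -0.2 0.0
press 5.02 [539.8 110.5 139.4] F [-0.2  0.2  0.1] gw -0.1 0.0
 5.78 [539.8 102.6 154.7] F [-0.1 -0.2  0.6] gw 44.9 0.0
low 6.27 [539.7 102.5 114.5] F [0.4 0.3 0.5] gw 45.4 0.0
grip 6.62 [539.7 102.7 115.8] F [-4.   0.5  4.3] gw 17.2 21.8
0.15 6.88 [539.5 101.5 121.5] F [-1.8  3.6  0.1] gw 17.8 21.5
0.3 7.13 [539.4  99.1 127.5] F [-3.5  4.1  0.7] gw 17.4 21.1
0.45 7.39 [539.4  95.8 133.4] F [-3.6  4.1  0.3] gw 17.7 20.9
0.6 7.65 [539.4  91.6 138.7] F [-3.5  4.8  0.1] gw 17.6 20.6
0.75 7.91 [539.4  86.9 143.3] F [-3.7  5.  -0.2] gw 17.6 20.1
0.9 8.17 [539.3  81.5 147.2] F [-4.2  5.3  1.5] gw 17.7 19.8
1.05 8.43 [539.3  75.6 150.3] F [-4.7  5.8  2.8] gw 17.5 19.7
1.2 8.68 [539.3  69.3 152.5] F [-4.9  5.5  3.2] gw 17.6 19.6
1.35 8.94 [539.3  62.5 153.7] F [-5.2  5.   5.5] gw 16.9 19.6
1.5 9.2 [539.3  55.7 154. ] F [-7.8  3.9  6. ] gw 17.3 19.4
```

View pics/s2.png

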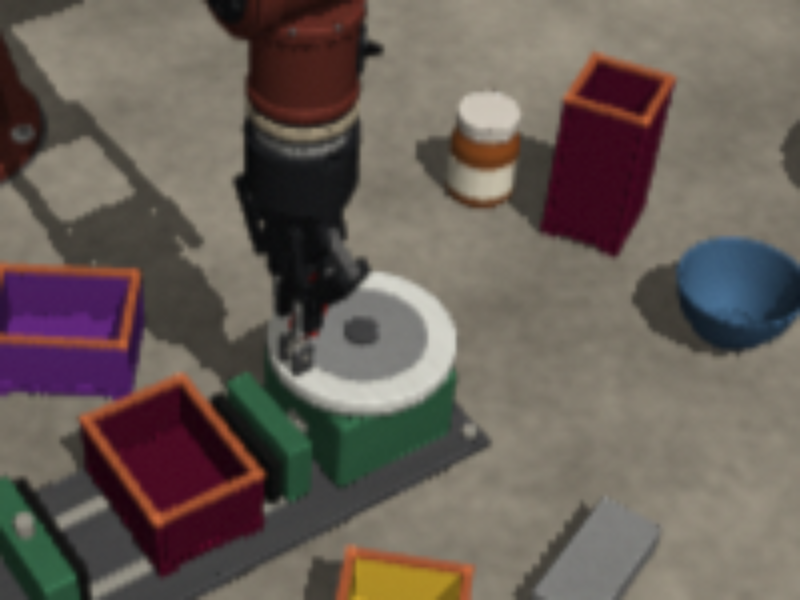

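The handle stands upright between the fingers, with the bottom near crop (297,350). I'll regrip it centred and feel for the fold stop to fix the pivot radius.

Run:
```python
from h import *
grip(40);st("open")
move_l([539.3,62.5,153.5],speed=80);st()
grip(10,25);wait(.1);st("grip")
for y in np.arange(61.5,52,-1):
    move_l([539.3,y,153.5],speed=30);o=st(y)
    if o["wrist_force"][1]>9: break
```

```text
open 9.6 [540.7  54.3 152.9] F [-0.5 -0.2 -0.1] gw 39.9 0.0
 9.85 [539.4  62.8 153.5] F [0.  0.  0.2] gw 39.9 0.0
grip 10.27 [539.1  62.6 153.5] F [-1.8  1.6  1.7] gw 17.6 29.5
61.5 10.52 [539.1  62.3 153.6] F [-0.8  3.9  2.5] gw 17.6 29.6
60.5 10.77 [539.1  62.1 153.6] F [-1.8  7.1  2.3] gw 17.4 29.7
59.5 11.02 [539.1  61.8 153.6] F [-0.9  8.6  3. ] gw 17.3 29.2
58.5 11.27 [539.1  61.1 153.7] F [-2.   8.2  3.1] gw 17.6 28.6
57.5 11.52 [539.   60.  153.8] F [-2.4  8.6  3.4] gw 17.6 28.5
56.5 11.77 [539.   59.  153.9] F [-1.6  7.6  3.4] gw 17.5 28.5
55.5 12.02 [539.   58.  153.9] F [-2.3  7.5  3.7] gw 17.7 28.4
54.5 12.27 [539.   56.9 154. ] F [-1.5  8.8  3.7] gw 17.5 28.4
53.5 12.52 [539.   55.8 154. ] F [-1.8  7.4  4.4] gw 17.7 28.4
52.5 12.77 [539.   54.8 153.9] F [-2.8  8.6  4.6] gw 17.6 28.4
```

Run:
```python
from h import *
grip(45);wait(.1);o=st("open")
im=get_image("wrist");np.save("o2.npy",o,allow_pickle=True)
cv2.imwrite("pics/w2.png",im[...,::-1])
hsv=cv2.cvtColor(im,cv2.COLOR_RGB2HSV)
red=((hsv[...,1]>180)&(hsv[...,2]>90)&((hsv[...,0]<4)|(hsv[...,0]>176))).astype(np.uint8)
n,l,s,c=cv2.connectedComponentsWithStats(red);i=1+np.argmax(s[1:,4]);print(s[i],c[i],ray("wrist",*c[i],201,o))
for y in (55,58,61):print(y,proj([539,y,201],o))
```

```text
open 13.25 [539.4  52.1 153.4] F [-1.1 -0.4 -0.2] gw 44.9 0.0
[ 259  237   55   76 2588] [286.23222566 284.96638331] [538.36214719  72.86938317 201.        ]
55 (np.float64(288.25410584653946), np.float64(333.8402855478507))
58 (np.float64(288.25963254295965), np.float64(325.95863757797764))
61 (np.float64(288.2652479391731), np.float64(317.950494412459))
```

View pics/w2.png

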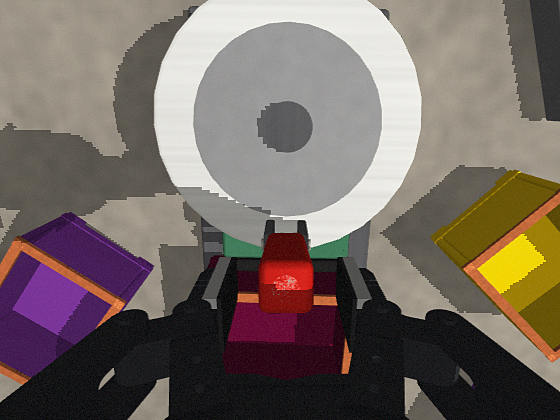

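Run:
```python
from h import *
o=np.load("o2.npy",allow_pickle=True).item()
print("boss",ray("wrist",285.5,126.5,114,o),"ringtop/bot",ray("wrist",287,23,109,o),ray("wrist",287,216,109,o),"cheeks",ray("wrist",286,228,133,o))
for z in(195,201):print(ray("wrist",286,286,z,o),ray("wrist",260,286,z,o)[0]-ray("wrist",313,286,z,o)[0])
print("wheel L/R",ray("wrist",154,123,109,o),ray("wrist",421,123,109,o))
```

```text
boss [537.95520587 115.26963603 114.        ] ringtop/bot [538.75985383 164.22928674 109.        ] [538.71220364  64.91802704 109.        ] cheeks [538.17738792  66.48351634 133.        ]
[538.27583431  69.06955549 195.        ] -17.501240982166678
[538.28962465  72.5089489  201.        ] -16.45791613386052
wheel L/R [468.33165339 116.8287498  109.        ] [609.64122208 116.68590467 109.        ]
```

Run:
```python
from h import *
move_l([538.8,52,215],speed=250);move_l([538.8,105,215],speed=250);grip(0,25)
move_l([538.8,100,165],speed=250);st("in")
y=100
while y>50:
    y-=3;move_l([538.8,y,165],speed=60);o=get_obs();print(y,np.round(o["tcp_pos"][1],1),np.round(o["wrist_force"],1))
    if o["wrist_force"][1]>8:break
st()
```

```text
in 14.91 [537.5  99.8 163.8] F [-1.   0.  -0.3] gw -0.0 0.0
97 97.0 [ 0.2 -0.2  1. ]
94 93.8 [0.1 0.1 0.1]
91 90.8 [ 0.2 -0.3  0.1]
88 87.8 [-0.1 -0.5  0.8]
85 84.8 [0.2 0.2 0.7]
82 81.8 [-0.9 -0.5 -0.4]
79 78.8 [0.2 1.  0.3]
76 75.8 [-0.6  0.1 -0.1]
73 74.7 [0.2 5.5 0.1]
70 74.3 [ 0.7 11.6  0. ]
 17.41 [538.8  74.3 165.2] F [ 0.7 11.6  0. ] gw 0.1 5.8
```

```bash
cat >> h.py <<'E'
HX,HY,RAD,ZC=538.8,115.3,58.5,153.5
def pos(th,z=ZC,rad=RAD):
    p=-np.pi/2-th;return [HX+rad*np.cos(p),HY+rad*np.sin(p),z]
def wheel(o,near):
    d=o["tcp_pos"]-np.array([HX,HY,0]);t=-np.pi/2-np.arctan2(d[1],d[0])
    return t+2*np.pi*np.round((near-t)/2/np.pi),np.hypot(d[0],d[1])
def forces(o,th):
    p=-np.pi/2-th;rad=np.array([np.cos(p),np.sin(p)]);tan=np.array([np.sin(p),-np.cos(p)]);f=o["wrist_force"][:2]
    return -f@tan,f@rad   # resistance to cranking, outward push on tool
def potcol(im):
    h=cv2.cvtColor(im,cv2.COLOR_RGB2HSV)[180:250,262:400].astype(int)
    m=((h[...,0]>160)|(h[...,0]<3))&(h[...,1]>150)&(h[...,2]<120)&(h[...,2]>25)
    ys,xs=np.nonzero(m);return (round(xs.mean()+262,2),len(xs)) if len(xs) else None
def crank(a,b,step=.2,speed=70,settle=0.,cam=False):
    for c in np.linspace(a,b,int(np.ceil(abs(b-a)/step))+1)[1:]:
        move_l(pos(c),speed=speed);o=get_obs();th,r=wheel(o,c);f=forces(o,th);s=""
        if settle:
            wait(settle);o2=get_obs();th,r=wheel(o2,c);s=np.round(forces(o2,th),1)
        if cam: im=get_image("top");cv2.imwrite(f"pics/t_{c:.2f}.png",im[...,::-1]);s=str(s)+str(potcol(im))
        print(f"{c:.2f} th {th:.3f} r {r:.1f} Ft {f[0]:.1f} Fr {f[1]:.1f}",s,"z%.1f"%o["wrist_force"][2],"t%.1f"%o["t"])
        if f[0]>14: print("STOP");break
E
python3 - <<'E'
from h import *
move_l([538.8,76,165],speed=60);move_l([538.8,76,215],speed=250);move_l([538.8,56.8,215],speed=200);grip(40)
move_l(pos(0),speed=200);grip(10,25);st("grip")
crank(0,3.0,cam=True)
E
```

```text
grip 19.5 [539.2  56.8 155.7] F [-3.4 -0.3  6. ] gw 17.9 29.9
0.20 th 0.155 r 58.3 Ft 3.5 Fr 0.3 (np.float64(296.53), 750) z4.2 t19.8
0.40 th 0.366 r 58.2 Ft 2.2 Fr -0.5 (np.float64(296.53), 752) z8.2 t20.2
0.60 th 0.568 r 58.1 Ft 3.1 Fr 1.2 (np.float64(296.45), 753) z8.8 t20.6
0.80 th 0.771 r 58.1 Ft 2.9 Fr 1.6 (np.float64(296.51), 751) z8.9 t20.9
1.00 th 0.975 r 58.1 Ft 3.4 Fr 2.1 (np.float64(296.54), 755) z9.9 t21.3
1.20 th 1.177 r 58.2 Ft 2.6 Fr 2.9 (np.float64(296.55), 755) z10.6 t21.6
1.40 th 1.380 r 58.4 Ft 3.9 Fr 2.3 (np.float64(297.18), 744) z12.6 t22.0
1.60 th 1.585 r 58.7 Ft 4.1 Fr 2.8 (np.float64(297.76), 762) z11.9 t22.4
1.80 th 1.788 r 59.0 Ft 4.2 Fr 3.3 (np.float64(298.21), 746) z14.1 t22.8
2.00 th 1.991 r 59.3 Ft 3.7 Fr 3.3 (np.float64(299.04), 752) z14.8 t23.1
2.20 th 2.194 r 59.7 Ft 3.3 Fr 4.1 (np.float64(299.83), 756) z14.1 t23.5
2.40 th 2.395 r 60.0 Ft 4.7 Fr 3.7 (np.float64(300.21), 748) z13.4 t23.9
2.60 th 2.595 r 60.4 Ft 4.6 Fr 4.3 (np.float64(301.01), 756) z13.9 t24.2
2.80 th 2.794 r 60.7 Ft 3.9 Fr 4.3 (np.float64(301.76), 753) z12.2 t24.6
3.00 th 2.993 r 60.9 Ft 3.7 Fr 4.2 (np.float64(302.24), 746) z11.5 t24.9
```

```bash
cat >> h.py <<'E'
def feel(a,b,step,fit,speed=70,lim=.35,settle=0.1):
    for c in np.linspace(a,b,int(round(abs(b-a)/step))+1)[1:]:
        move_l(pos(c),speed=speed);o=get_obs();th,r=wheel(o,c);f=forces(o,th)
        if settle: wait(settle)
        o2=get_obs();th,r=wheel(o2,c);g=forces(o2,th);im=get_image("top");cv2.imwrite(f"pics/t_{c:.2f}.png",im[...,::-1]);p=potcol(im)
        d=np.polyval(fit,th)-p[0]
        print(f"{c:.2f} th {th:.3f} r {r:.1f} Ft {f[0]:.1f}/{g[0]:.1f} Fr {g[1]:.1f} pot {p[0]} {p[1]} lag {d:.2f} Fz {o2['wrist_force'][2]:.0f} t{o2['t']:.1f}",flush=True)
        if d>lim or f[0]>9: print("STOP");return c
    return b
FIT=np.polyfit([1.585,1.788,1.991,2.194,2.395,2.595,2.794,2.993],[297.76,298.21,299.04,299.83,300.21,301.01,301.76,302.24],1)
E
python3 - <<'E'
from h import *
print(FIT)
feel(3.0,5.0,.2,FIT,settle=0)
E
```

```text
[  3.2783757  292.49387268]
3.20 th 3.191 r 61.2 Ft 3.4/3.4 Fr 5.1 pot 303.0 757 lag -0.05 Fz 11 t25.3
3.40 th 3.387 r 61.3 Ft 3.7/3.7 Fr 4.6 pot 303.61 749 lag -0.01 Fz 10 t25.7
3.60 th 3.584 r 61.5 Ft 3.1/3.1 Fr 4.7 pot 304.23 746 lag 0.01 Fz 10 t26.1
3.80 th 3.781 r 61.5 Ft 4.3/4.3 Fr 4.6 pot 305.03 754 lag -0.14 Fz 9 t26.4
4.00 th 3.978 r 61.5 Ft 3.9/3.9 Fr 3.7 pot 305.55 748 lag -0.02 Fz 7 t26.8
4.20 th 4.174 r 61.4 Ft 3.7/3.7 Fr 4.1 pot 306.17 749 lag 0.01 Fz 7 t27.1
4.40 th 4.371 r 61.2 Ft 4.0/4.0 Fr 4.4 pot 307.04 754 lag -0.21 Fz 6 t27.5
4.60 th 4.569 r 61.1 Ft 3.5/3.5 Fr 3.8 pot 307.49 748 lag -0.02 Fz 6 t27.9
4.80 th 4.768 r 60.8 Ft 4.2/4.2 Fr 3.2 pot 308.21 749 lag -0.09 Fz 6 t28.2
5.00 th 4.965 r 60.5 Ft 3.6/3.6 Fr 3.3 pot 309.0 755 lag -0.23 Fz 6 t28.6
```

Run:
```python
from h import *
FIT[:]=np.polyfit([1.585,1.991,2.395,2.794,3.191,3.584,3.978,4.371,4.569,4.768,4.965],[297.76,299.04,300.21,301.76,303,304.23,305.55,307.04,307.49,308.21,309.0],1);print(FIT)
feel(5.0,7.2,.1,FIT,settle=.1,lim=.38)
```

```text
[  3.32035626 292.40747948]
5.10 th 5.059 r 60.3 Ft 5.3/4.6 Fr 2.4 pot 309.2 749 lag 0.01 Fz 5 t29.0
5.20 th 5.157 r 60.2 Ft 4.9/4.5 Fr 2.9 pot 309.48 751 lag 0.05 Fz 5 t29.4
5.30 th 5.256 r 60.0 Ft 5.2/4.2 Fr 1.7 pot 310.04 754 lag -0.18 Fz 6 t29.8
5.40 th 5.355 r 59.9 Ft 4.1/4.4 Fr 0.8 pot 310.13 750 lag 0.06 Fz 7 t30.2
5.50 th 5.455 r 59.7 Ft 3.1/4.3 Fr 1.5 pot 310.41 754 lag 0.11 Fz 5 t30.6
5.60 th 5.554 r 59.5 Ft 5.0/5.2 Fr 1.4 pot 310.98 754 lag -0.13 Fz 6 t31.0
5.70 th 5.654 r 59.4 Ft 5.2/3.9 Fr 1.4 pot 311.18 747 lag -0.00 Fz 5 t31.4
5.80 th 5.753 r 59.2 Ft 4.4/3.7 Fr 1.2 pot 311.38 748 lag 0.13 Fz 7 t31.8
5.90 th 5.853 r 59.1 Ft 3.9/5.1 Fr 1.6 pot 311.94 758 lag -0.10 Fz 6 t32.2
6.00 th 5.952 r 58.9 Ft 4.2/4.5 Fr 0.6 pot 312.08 752 lag 0.09 Fz 6 t32.6
6.10 th 6.051 r 58.8 Ft 4.5/4.1 Fr 0.2 pot 312.27 754 lag 0.23 Fz 6 t33.0
6.20 th 6.152 r 58.7 Ft 4.8/4.5 Fr 0.8 pot 312.91 753 lag -0.08 Fz 5 t33.4
6.30 th 6.251 r 58.5 Ft 4.2/4.5 Fr 0.4 pot 313.08 752 lag 0.08 Fz 7 t33.8
6.40 th 6.352 r 58.4 Ft 4.5/3.9 Fr 0.2 pot 313.21 752 lag 0.29 Fz 6 t34.2
6.50 th 6.452 r 58.3 Ft 4.9/4.0 Fr 0.7 pot 313.73 759 lag 0.10 Fz 7 t34.6
6.60 th 6.553 r 58.3 Ft 3.9/3.5 Fr 0.9 pot 314.04 752 lag 0.13 Fz 6 t35.0
6.70 th 6.653 r 58.2 Ft 5.3/5.3 Fr 1.7 pot 314.19 752 lag 0.31 Fz 6 t35.4
6.80 th 6.752 r 58.1 Ft 3.9/5.5 Fr 0.5 pot 314.39 751 lag 0.44 Fz 7 t35.8
STOP
```

```bash
cat >> h.py <<'E'
def ecc(ref,im,guess,box=(192,240,288,332)):
    a,b,c,d=box;t=ref[a:b,c:d].astype(np.float32)
    W=np.array([[1,0,c+guess],[0,1,a]],np.float32)
    cc,W=cv2.findTransformECC(t,im.astype(np.float32),W,cv2.MOTION_TRANSLATION,(3,200,1e-5),None,3)
    return W[0,2]-c,W[1,2]-a,cc
E
python3 - <<'E'
from h import *
L=dict(zip([5.0,5.2,5.4,5.6,5.8]+[5.9,6.0,6.1,6.2,6.3,6.4,6.5,6.6,6.7,6.8],[4.965,5.157,5.355,5.554,5.753,5.853,5.952,6.051,6.152,6.251,6.352,6.452,6.553,6.653,6.752]))
ref=cv2.imread("pics/t_5.00.png")
im=cv2.imread("pics/t_6.80.png");cv2.imwrite("pics/c5.png",cv2.resize(im[170:260,220:370],(800,480),interpolation=cv2.INTER_NEAREST))
for n,box in(("g",(192,240,292,330)),("R",(188,245,304,334))):
    res=[]
    for c,th in L.items():
        i=cv2.imread(f"pics/t_{c:.2f}.png");dx,dy,cc=ecc(ref[...,2],i[...,2],(th-4.965)*3.32,box);res.append((th,dx))
        print(c,th,round(dx,2),round(dy,2),round(cc,3),"lag",round((th-4.965)*3.32-dx,2))
E
```

```text
5.0 4.965 -0.0 0.01 0.999 lag 0.0
5.2 5.157 0.5 0.03 0.988 lag 0.14
5.4 5.355 1.04 0.03 0.977 lag 0.26
5.6 5.554 1.65 0.02 0.958 lag 0.3
5.8 5.753 2.19 0.03 0.931 lag 0.42
5.9 5.853 2.5 0.05 0.924 lag 0.45
6.0 5.952 2.74 0.04 0.92 lag 0.54
6.1 6.051 3.1 0.07 0.909 lag 0.5
6.2 6.152 3.41 0.08 0.907 lag 0.53
6.3 6.251 3.66 0.06 0.903 lag 0.61
6.4 6.352 4.06 0.08 0.894 lag 0.55
6.5 6.452 4.41 0.08 0.906 lag 0.53
6.6 6.553 4.66 0.11 0.908 lag 0.61
6.7 6.653 5.02 0.09 0.899 lag 0.58
6.8 6.752 5.21 0.09 0.905 lag 0.72
5.0 4.965 -0.01 -0.01 0.999 lag 0.01
5.2 5.157 0.36 0.0 0.991 lag 0.27
5.4 5.355 0.75 0.02 0.977 lag 0.54
5.6 5.554 1.2 0.03 0.952 lag 0.76
5.8 5.753 1.56 0.05 0.927 lag 1.06
5.9 5.853 1.79 0.04 0.91 lag 1.16
6.0 5.952 2.05 0.05 0.896 lag 1.23
6.1 6.051 2.31 0.04 0.884 lag 1.3
6.2 6.152 2.57 0.06 0.878 lag 1.37
6.3 6.251 2.8 0.09 0.865 lag 1.47
6.4 6.352 3.12 0.08 0.845 lag 1.48
6.5 6.452 3.61 0.08 0.842 lag 1.33
6.6 6.553 3.92 0.11 0.832 lag 1.35
6.7 6.653 4.24 0.09 0.822 lag 1.37
6.8 6.752 4.43 0.09 0.826 lag 1.5
```

View pics/c5.png

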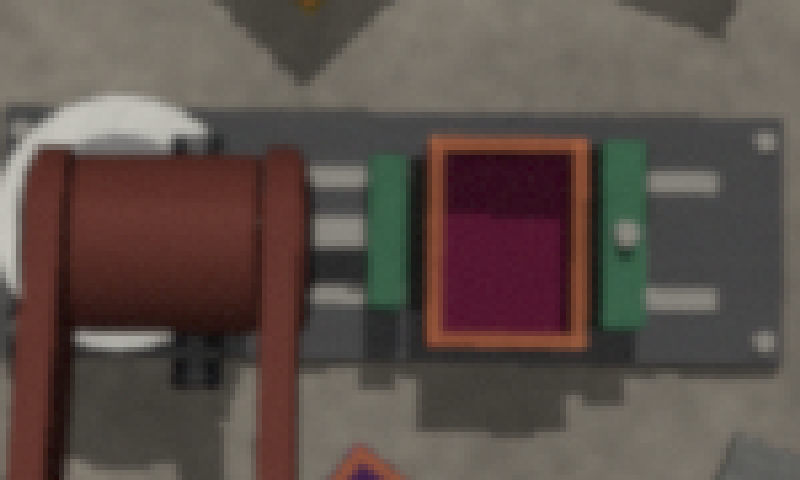

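The crop shows the pot rim's right edge at about x=588, almost touching the black stop face at 590–602. Contact is at or near now, so I'll continue in single small steps.

Run:
```python
from h import *
FIT[:]=[3.32035626,292.40747948]
ref=cv2.imread("pics/t_6.40.png");pr=None
for k,c in enumerate((6.88,6.96)):
    feel(c-.08,c,.08,FIT,settle=.4,lim=9)
    for q in range(2):
        im=get_image("top");print("  pot",potcol(im),end="")
    print(np.round(ecc(ref[...,2],im[...,::-1][...,2] if 0 else im[...,0],1.5,(192,240,300,336)),2))
for c in(6.5,6.6,6.7,6.8):print(c,np.round(ecc(ref[...,2],cv2.imread(f"pics/t_{c:.2f}.png")[...,2],(c-6.4)*3.3,(192,240,300,336)),2))
```

```text
6.88 th 6.827 r 58.1 Ft 6.0/5.0 Fr 1.5 pot 314.41 750 lag 0.67 Fz 7 t36.5
  pot (np.float64(314.45), 753)  pot (np.float64(314.5), 754)[1.09 0.05 0.99]
6.96 th 6.903 r 58.1 Ft 7.0/5.8 Fr 1.5 pot 314.44 752 lag 0.89 Fz 7 t37.3
  pot (np.float64(314.41), 754)  pot (np.float64(314.42), 749)[1.07 0.03 0.99]
6.5 [0.38 0.02 0.99]
6.6 [0.58 0.   0.99]
6.7 [0.89 0.02 0.99]
6.8 [1.09 0.02 0.99]
```

The pot stopped at θ≈6.68. The wheel is now at 6.90, which is about 17 N by pad stiffness and agrees with a rise of about 2.5 N at the handle. I'll add 0.04 rad, release, and fold the handle by pushing it from outside along its radial plane.

Run:
```python
from h import *
FIT[:]=[3.32035626,292.40747948]
feel(6.96,7.005,.045,FIT,settle=.5,lim=9)
o=get_obs();th,_=wheel(o,7.0)
grip(45);st("open")
yaw=90-np.degrees(th-2*np.pi);A=[180,0,yaw];print(th,yaw)
q=o["tcp_pos"];move_l([q[0],q[1],222],speed=200)
move_l(pos(th,222,92),A,speed=200);grip(0,25)
HP=60.
def K(f,g=1.0):
    out=HP-62*np.cos(f)+(9+g)*np.sin(f)+11;z=127+62*np.sin(f)+(9+g)*np.cos(f);return pos(th,z,out)
move_l(pos(th,189,92),speed=200);st("down")
for f in np.r_[np.arange(1.57,.1,-.15),.03]:
    move_l(K(f),speed=70);st(round(f,2))
im=get_image("scene");cv2.imwrite("pics/s3.png",cv2.resize(im[110:260,210:410,::-1],(800,600)))
print(potcol(get_image("top")))
```

```text
7.00 th 6.940 r 58.1 Ft 7.4/8.2 Fr 1.0 pot 314.44 754 lag 1.01 Fz 5 t38.2
open 38.64 [498.8  71.7 152.4] F [-0.8  0.3 -0.1] gw 45.0 0.0
6.940447495984355 52.3416505479561
down 40.76 [481.3  42.6 187.8] F [0.5 0.2 1.5] gw -0.2 0.0
1.57 41.07 [490.5  51.6 190.2] F [-0.1  0.1  0.5] gw 0.1 0.0
1.42 41.35 [495.5  59.  190.1] F [-0.4  0.1  0.3] gw -0.1 0.0
1.27 41.63 [501.   66.4 189.1] F [ 0.5 -0.4  0.5] gw 0.2 0.0
1.12 41.92 [506.6  73.7 187. ] F [-0.8  0.4 -0.6] gw 0.0 0.0
0.97 42.2 [511.8  80.6 183.5] F [0.3 0.3 0.5] gw -0.3 0.0
0.82 42.48 [516.7  87.1 178.7] F [ 0.4 -0.2 -0.6] gw -0.2 0.0
0.67 42.77 [521.2  92.9 172.9] F [0.7 0.7 1. ] gw -0.0 0.0
0.52 43.05 [525.   98.  165.9] F [-0.7  0.   0.2] gw -0.4 0.0
0.37 43.33 [528.2 102.1 158.1] F [ 0.7 -0.3 -0.2] gw 0.1 0.0
0.22 43.62 [530.6 105.4 149.5] F [ 1.  -0.7  0.4] gw 0.0 0.0
0.03 43.93 [533.7 108.5 139.1] F [0.8 1.9 2.2] gw -0.2 1.1
(np.float64(314.48), 751)
```

View pics/s3.png

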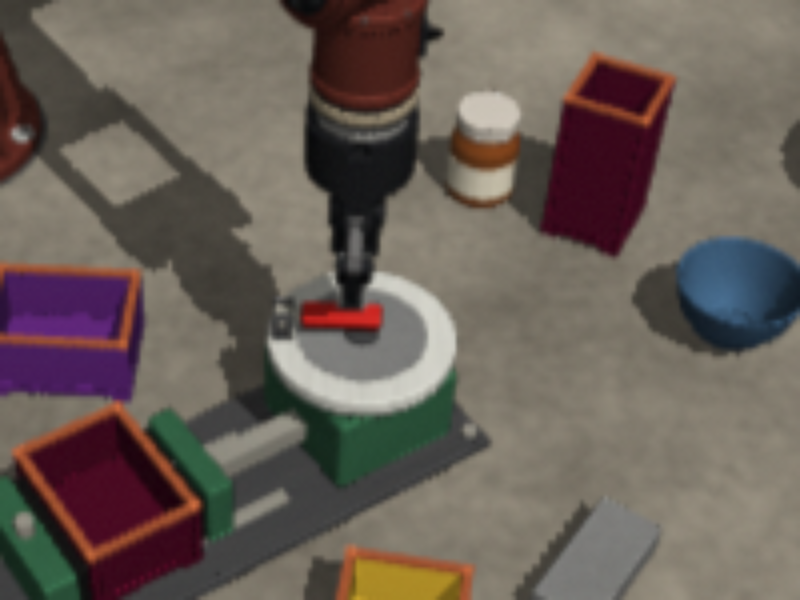

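The handle lies flat across the wheel at crop (285–380, 317), and the pot sits between the jaw and the rear stop. I'll press lightly, retreat and hand in.

Run:
```python
from h import *
move_l([533,108,137.6],speed=30);st("press")
move_l([533,108,260],speed=150);wait(.5);st("up")
print(potcol(get_image("top")))
print(sign_off())
```

```text
press 44.28 [534.  108.4 138.7] F [-0.2  1.6  5.5] gw 0.1 2.8
up 45.75 [533.  108.  259.9] F [-0.4  0.1 -0.8] gw -0.1 0.0
(np.float64(314.42), 751)
the job is handed in; nothing more can be done
None
```

I handed the job in at about 46 s: the red pot is clamped against the rear stop at an estimated 19 N (worked out from jaw travel, not measured directly), the handle is folded flat, nothing else on the bench was touched, and no verdict came back.

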